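# Wipe the brass chips off the bench plate

### The arm

A 6-joint arm with a two-finger parallel gripper is mounted at the origin on the work surface. World frame = base frame: x ahead of the robot, y to its left, z up, the work surface at z = 0. Lengths are in mm, angles in rad, forces in N, time in s.
With the tool pointing down it reaches from about 350 to 975 mm from the base axis. Payload 7.1 kg.
Tool frame: the origin (TCP) lies at the very end of the fingers, on their centre line; the grasp point (between the pads) lies 19 mm behind it (ctrl.tcp_to_grasp is the distance from the TCP to the grasp point, in mm); z points along the fingers, x is the direction in which the jaws open and shut, and the axes are right-handed (so a half turn about z gives the same grasp; the last joint's range is limited). The gripper opens to 88 mm and grips with 3 to 60 N. Pads are 20 mm wide; open, the fingers measure 115 mm over their backs; the gripper's body (75 mm by 178 mm) begins 61 mm behind the grasp point.
Start: joints at [-1.127, 0.423, 1.63, -0, 1.089, -0.019], TCP at [279.049, -559.229, 222.675] pointing down, gripper open.
Joint ranges: [-3, 3], [-0.9, 2.11], [0.09, 2.58], [-1.31, 4.45], [0.11, 2.69], [-2.54, 2.54]. Speed limits (rad/s): [2.39, 2.39, 3.01, 3.14, 3.14, 3.14].

### API

Orientations are given as a rotation vector (axis times angle).
In Python, from workcell import get_obs, viewer, ctrl, masks_of gives the robot as it stands. The module is installed in compiled form; this text tells all that it offers.
- The arm moves only by the shell command python3 -m inch 'ROWS'. ROWS is JSON, a list of rows, each an object of numbers: "tx", "ty", "tz": the shift along the tool's x, y, z in cm; "ax", "ay", "az": the turn, a rotation vector about the tool's x, y, z in degrees; "jaw": the opening, from 0 (shut) to 1 (fully open). In form: [{"tx": .., "ty": .., "tz": .., "ax": .., "ay": .., "az": .., "jaw": ..}, ...]. A call has 1 to 12 rows; each row shifts and turns the commanded pose from where the row before left it, along the tool's axes as they then stand; what a row does not reach is not made up. A row lasts 1/8 s, in which the tool goes at most 62.5 mm and 10.7 degrees, less where a joint would pass 70% of its speed; a pose out of reach is approached as far as the arm can. A call is refused whole if a number of a shift passes 6.25 or a number of a turn 10.7, either way. A call with a gripper value outside its range is refused whole. The fingers move at their own pace and stop on an object; the grip force is fixed at half the most. Time passes only in rows, so rows that do not move let the fingers close. It gives the time, the measured TCP pose, the force and the opening at its end, in the units of the state.
- get_obs(): the state, without advancing time (a new reading comes with each control period).
- viewer.get_image(name): name is "scene" or "top"; returns (picture, depth): 480x640x3 uint8, red, green, blue; 480x640 float32, mm along the optical axis (not along the pixel's ray), 0 where there is no reading.
- viewer.get_calibration(name): a dict with "fx", "fy", "cx", "cy" (pixels), "rvec" (rotation vector, rad) and "tvec" (3), from world to camera coordinates, as OpenCV has them. Camera axes: x right, y down, z forward; pixel columns grow to the right and rows downward; lengths in mm; the calibration is good to about 2 mm. A picture is of the moment at which its call begins. get_calibration takes no time and is no camera call.
- ctrl.close_job(): hands the job in, once; it reports no verdict.
Trained networks look in the newest picture that a camera, given by its name, has taken for a name from the list of things; names that differ only in an ending like _2 or _b are one class to them, and where a whole thing is asked for, a point or a joint stands for the part that bears it (a point fixed in the world has none). Each returns a list of dicts, best first, with "score" (0 to 1); they miss things now and then, are a little off and sometimes report something else, mostly with a low value. They report only what shows in the picture. A call takes as long as a camera call.
- masks_of(camera, thing): "pixels" (480x640 bool, what is visible of it) and "location" ([column, row] in pixels, amid what is visible of it).
The state is a dict: "t": time; "qpos": joint angles; "qvel": joint speeds; "joint_torque": joint torques, N m; "ee_pos": TCP position; "orientation": TCP orientation; "ft_force": force on the tool from outside, world axes, zero at the start; "moment": the same for the moment, N m; "width": finger opening in mm.
Only numpy, scipy, OpenCV 4.12 (cv2) and the standard library are available. Lean on these libraries where they do the work, as an engineer would, in place of code of your own. Each camera call takes 0.05 s, during which the arm holds its last target. There are 200 camera calls.

### The job

Clear the flat steel plate: take the scraper block, put its straight shoe down on the plate behind both brass chips, and wipe the chips over the plate's edge into the chip trough that adjoins it, without touching them with the gripper. Then stand the scraper on the bench again, shoe down, clear of the plate and trough, and let go.

Things in the scene. Friction and masses are not known exactly. Their poses are not given: they have to be found in the camera images.
- scraper: Loose scraper block, 0.16 to 0.29 kg: flat aluminium shoe 110 x 34 x 18 mm high, centred on it an upright beech grip 75 mm long, 22 mm thick, 18 to 70 mm above the underside. Origin: centre of the underside. x along its length, y across the thickness (grip it so), z up. Stands on the bench left of the plate, among a plain beech block, an oilstone and a steel V-block (any order).
- plate: Fixed steel plate, 160 mm along x, 220 along y, flat top 40 mm above the bench. Origin: centre of its underside, at bench height; z up. Fixed to its -y edge (y = -110 mm), which faces the robot's right within 18 degrees: an open dark sheet-steel trough, inside 160 mm along x, y -110 to -210 mm, floor 8 mm, rim 26 mm above the bench; outside to y -215, x +-85 mm.
- chip_a: One of two loose bent brass chips lying on the plate's top, about 21 x 11 mm and 7 mm high, 12 g. Origin: centre of its underside. Both chips lie within 45 mm of the plate's middle line along y, 28 mm or more apart, and between y = -50 and +45 mm in the plate's frame.
- chip_b: The other brass chip, of the same size, bent the other way. Origin: centre of its underside.

How it is judged:
By the outcome, as a careful person would: the job done as asked, in the order asked, and still so for the second after the job is handed in, with the robot touching nothing.
It also fails if it takes over 51 s, if anything falls off the work surface, if the arm or the gripper's body presses on something with over 40 N, if the wrist force passes 120 N, or if a joint passes its speed limit or range.

## Working session

There is one attempt and no reset: what is moved stays moved. The work goes in short steps, Python scripts to look and compute and a shell command to move; the robot and the scene stay as the last step left them, time stands still between calls to the robot, and variables do not carry over. Pictures are saved under pics/ and viewed, about 8 in all and at most 12, crops included, and the job is handed in when it is done.

```bash
mkdir -p pics
cat > h.py <<'E'
import numpy as np, cv2
from scipy.spatial.transform import Rotation as R
from workcell import get_obs, viewer, ctrl, masks_of
def cloud(cam):
    im,d=viewer.get_image(cam); c=viewer.get_calibration(cam)
    v,u=np.mgrid[:480,:640]
    p=np.stack([(u-c['cx'])/c['fx']*d,(v-c['cy'])/c['fy']*d,d],-1)
    M=R.from_rotvec(np.ravel(c['rvec'])).as_matrix()
    W=(p-np.ravel(c['tvec']))@M; W[d==0]=np.nan
    return im,W
def rect(P):
    (c,s,a)=cv2.minAreaRect(P[:,:2].astype(np.float32)); return np.round(c,1),np.round(s,1),round(a,1)
E
python3 - <<'E'
from h import *
for cam in ['top','scene']:
    im,W=cloud(cam); cv2.imwrite(f'pics/{cam}0.png',im[:,:,::-1])
    for t in ['scraper','plate','chip_a']:
        for m in masks_of(cam,t)[:3]:
            P=W[m['pixels']]; P=P[~np.isnan(P[:,0])]
            if len(P)<5: continue
            zt=np.percentile(P[:,2],95)
            print(cam,t,round(m['score'],2),m['location'],len(P),'med',np.median(P,0).round(1),'z95',zt.round(1),rect(P),'toprect',rect(P[P[:,2]>zt-6]))
o=get_obs();print(o['t'],o['ee_pos'],o['orientation'],R.from_rotvec(o['orientation']).as_matrix().round(3))
E
```

```text
top scraper 0.71 [186.4, 304.7] 1781 med [417.4 299.6  41.4] z95 71.2 (array([417.6, 312.8]), array([110.2,  49.1]), 19.1) toprect (array([420.5, 305.9]), array([75., 22.]), 20.1)
top plate 0.89 [456.5, 224.3] 19169 med [ 539.4 -139.8   39.1] z95 41.9 (array([ 546.2, -146.3]), array([339.3, 179.6]), 85.0) toprect (array([546.8, -86.9]), array([220.8, 160.3]), 85.0)
scene scraper 0.89 [358.0, 188.4] 1799 med [428.9 295.8  28.9] z95 68.5 (array([395. , 354.2]), array([111. , 168.1]), 28.4) toprect (array([424.1, 301.4]), array([73.5, 25.6]), 16.5)
scene plate 0.9 [218.4, 372.5] 27864 med [ 554.2 -182.9   33.6] z95 40.5 (array([ 526.5, -122.8]), array([365.1, 206.6]), 86.3) toprect (array([548.1, -89.5]), array([221.6, 163.6]), 84.8)
scene chip_a 0.69 [253.4, 312.8] 81 med [533.5 -87.1  45.4] z95 47.7 (array([532.4, -87.5]), array([ 8.9, 18.8]), 8.7) toprect (array([532.4, -87.5]), array([ 8.9, 18.8]), 8.7)
scene chip_a 0.62 [269.4, 330.5] 131 med [ 572.2 -100.4   45.4] z95 47.7 (array([ 572.3, -100.1]), array([23.1, 15.7]), 79.1) toprect (array([ 571.1, -100.8]), array([21.3, 12.7]), 57.8)
0.4 [ 279.01065525 -559.14258753  222.57280122] [-2.67160406e+00  1.65267994e+00  3.07230330e-04] [[ 0.446 -0.895 -0.   ]
 [-0.895 -0.446  0.   ]
 [-0.    -0.    -1.   ]]
```

View pics/top0.png

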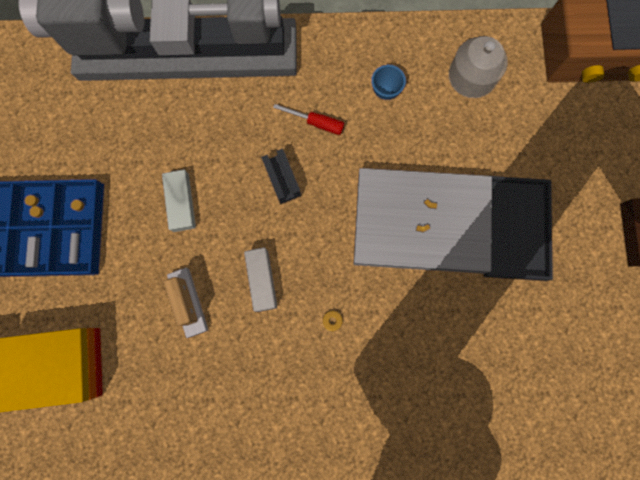

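View pics/scene0.png

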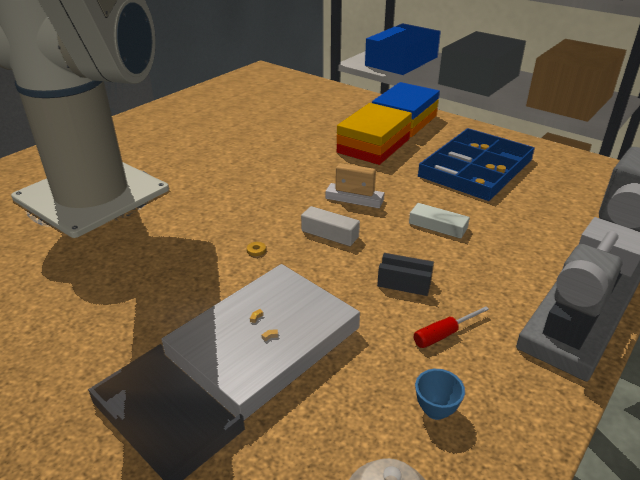

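The top view shows the scraper at pixel (187,303), the grey block at (260,280), the oilstone at (178,200) and the V-block at (281,175). The chips are at (430,203) and (423,228), and the trough is on the plate's right (-y) side. In world terms the scraper is at about (420,306) with yaw 20°. The plate centre is at (547,-88) with its y axis at 85°.

```bash
cat >> h.py <<'E'
def go(x,y,z,yaw=None,n=1):
    """tool shifts (cm per row) to a TCP target, after an az turn to tool-x yaw (deg)"""
    o=get_obs(); p=np.array(o['ee_pos']); M=R.from_rotvec(o['orientation']).as_matrix()
    cy=np.degrees(np.arctan2(M[1,0],M[0,0])); yaw=cy if yaw is None else yaw
    daz=-((yaw-cy+180)%360-180); M2=M@R.from_rotvec([0,0,np.radians(daz)]).as_matrix()
    print('t',round(o['t'],2),'pos',p.round(1),'yaw',cy.round(2),'tilt',M[:,2].round(3),'F',np.round(o['ft_force'],1),'w',round(o['width'],1),'-> az',daz.round(2),'shift/row cm',((np.array([x,y,z])-p)@M2/10/n).round(3))
E
python3 -m inch '[{"az":6.5},{"tx":-3.09,"ty":-3.48},{"tx":-3.09,"ty":-3.48},{"tx":-3.09,"ty":-3.48},{"tx":-3.09,"ty":-3.48},{"tx":-3.09,"ty":-3.48},{"tx":-3.09,"ty":-3.48},{"tx":-3.09,"ty":-3.48},{"tx":-3.09,"ty":-3.48},{"tx":-3.09,"ty":-3.48},{"tx":-3.09,"ty":-3.48}]'
python3 -c "
from h import *
go(420.5,305.9,140,-69.9,10)"
```

```text
t 0.4 pos [ 279.  -559.1  222.6] yaw -63.48 tilt [-0.  0. -1.] F [ 0.6  0.5 -0.9] w 88.2 -> az 6.42 shift/row cm [-7.637 -4.302  0.827]$[0]: bad value
```

```bash
python3 -m inch '[{"tx":0,"ty":0,"tz":0,"ax":0,"ay":0,"az":6.5,"jaw":1},{"tx":-3.09,"ty":-3.48,"tz":0,"ax":0,"ay":0,"az":0,"jaw":1},{"tx":-3.09,"ty":-3.48,"tz":0,"ax":0,"ay":0,"az":0,"jaw":1},{"tx":-3.09,"ty":-3.48,"tz":0,"ax":0,"ay":0,"az":0,"jaw":1},{"tx":-3.09,"ty":-3.48,"tz":0,"ax":0,"ay":0,"az":0,"jaw":1},{"tx":-3.09,"ty":-3.48,"tz":0,"ax":0,"ay":0,"az":0,"jaw":1},{"tx":-3.09,"ty":-3.48,"tz":0,"ax":0,"ay":0,"az":0,"jaw":1},{"tx":-3.09,"ty":-3.48,"tz":0,"ax":0,"ay":0,"az":0,"jaw":1},{"tx":-3.09,"ty":-3.48,"tz":0,"ax":0,"ay":0,"az":0,"jaw":1},{"tx":-3.09,"ty":-3.48,"tz":0,"ax":0,"ay":0,"az":0,"jaw":1},{"tx":-3.09,"ty":-3.48,"tz":0,"ax":0,"ay":0,"az":0,"jaw":1}]'
python3 -c "
from h import *
go(420.5,305.9,140,-69.9,10)"
```

```text
t: 1.78
ee_pos: [500.9, -148.4, 222.9]
orientation: [-2.574, 1.802, -0.001]
ft_force: [0.8, 0.5, -0.5]
width: 87.8
t 1.77 pos [ 500.9 -148.4  222.9] yaw -69.98 tilt [ 0.001 -0.    -1.   ] F [ 0.8  0.5 -0.5] w 87.8 -> az -0.08 shift/row cm [-4.543 -0.805  0.828]
```

```bash
python3 -m inch '[{"tx":-4.54,"ty":-0.8,"tz":0.83,"ax":0,"ay":0,"az":0,"jaw":1},{"tx":-4.54,"ty":-0.8,"tz":0.83,"ax":0,"ay":0,"az":0,"jaw":1},{"tx":-4.54,"ty":-0.8,"tz":0.83,"ax":0,"ay":0,"az":0,"jaw":1},{"tx":-4.54,"ty":-0.8,"tz":0.83,"ax":0,"ay":0,"az":0,"jaw":1},{"tx":-4.54,"ty":-0.8,"tz":0.83,"ax":0,"ay":0,"az":0,"jaw":1},{"tx":-4.54,"ty":-0.8,"tz":0.83,"ax":0,"ay":0,"az":0,"jaw":1},{"tx":-4.54,"ty":-0.8,"tz":0.83,"ax":0,"ay":0,"az":0,"jaw":1},{"tx":-4.54,"ty":-0.8,"tz":0.83,"ax":0,"ay":0,"az":0,"jaw":1},{"tx":-4.54,"ty":-0.8,"tz":0.83,"ax":0,"ay":0,"az":0,"jaw":1},{"tx":-4.54,"ty":-0.8,"tz":0.83,"ax":0,"ay":0,"az":0,"jaw":1},{"tx":0,"ty":0,"tz":0,"ax":0,"ay":0,"az":0,"jaw":1}]'
python3 -c "
from h import *
im,W=cloud('scene');cv2.imwrite('pics/s1.png',im[:,:,::-1])
go(420.5,305.9,28,-69.9,6)"
```

```text
t: 3.15
ee_pos: [419.4, 306.5, 139.3]
orientation: [-2.577, 1.797, 0.0]
ft_force: [0.5, -0.4, -0.6]
width: 88.2
t 3.2 pos [419.6 305.  139.4] yaw -69.83 tilt [-0. -0. -1.] F [ 0.9 -0.2 -0.3] w 87.7 -> az 0.07 shift/row cm [-0.009 -0.021  1.857]
```

View pics/s1.png

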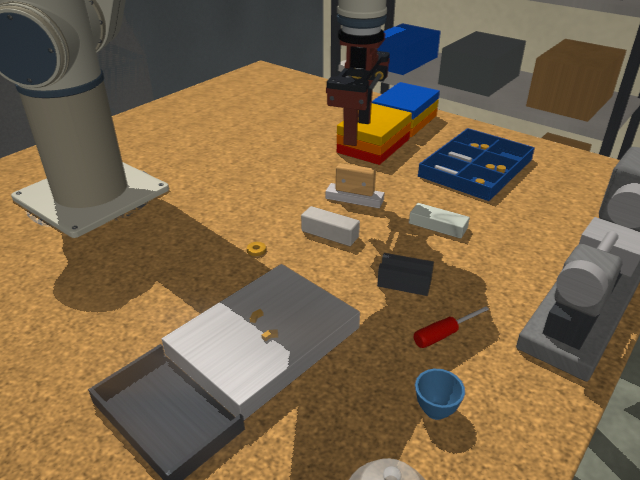

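The open gripper is above the scraper (grip at pixel (355,181)), straddling it across its thickness, and nothing is in the way of the descent.

```bash
python3 -m inch '[{"tx":0,"ty":-0.1,"tz":2,"ax":0,"ay":0,"az":0,"jaw":1},{"tx":0,"ty":0,"tz":2.5,"ax":0,"ay":0,"az":0,"jaw":1},{"tx":0,"ty":0,"tz":2.5,"ax":0,"ay":0,"az":0,"jaw":1},{"tx":0,"ty":0,"tz":2.1,"ax":0,"ay":0,"az":0,"jaw":1},{"tx":0,"ty":0,"tz":1.3,"ax":0,"ay":0,"az":0,"jaw":1},{"tx":0,"ty":0,"tz":0.7,"ax":0,"ay":0,"az":0,"jaw":1},{"tx":0,"ty":0,"tz":0,"ax":0,"ay":0,"az":0,"jaw":0},{"tx":0,"ty":0,"tz":0,"ax":0,"ay":0,"az":0,"jaw":0},{"tx":0,"ty":0,"tz":0,"ax":0,"ay":0,"az":0,"jaw":0},{"tx":0,"ty":0,"tz":0,"ax":0,"ay":0,"az":0,"jaw":0},{"tx":0,"ty":0,"tz":0,"ax":0,"ay":0,"az":0,"jaw":0}]'; python3 -m inch '[{"tx":0,"ty":0,"tz":0,"ax":0,"ay":0,"az":0,"jaw":0},{"tx":0,"ty":0,"tz":0,"ax":0,"ay":0,"az":0,"jaw":0},{"tx":0,"ty":0,"tz":0,"ax":0,"ay":0,"az":0,"jaw":0}]'
```

```text
t: 4.58
ee_pos: [421.1, 304.6, 28.9]
orientation: [-2.574, 1.801, -0.0]
ft_force: [-0.6, -0.7, 0.9]
width: 41.5
t: 4.95
ee_pos: [420.9, 304.5, 28.7]
orientation: [2.574, -1.802, -0.0]
ft_force: [-0.3, 0.1, -0.6]
width: 21.6
```

```bash
python3 -m inch '[{"tx":0,"ty":0,"tz":0,"ax":0,"ay":0,"az":0,"jaw":0},{"tx":0,"ty":0,"tz":-1,"ax":0,"ay":0,"az":0,"jaw":0},{"tx":0,"ty":0,"tz":-2,"ax":0,"ay":0,"az":0,"jaw":0},{"tx":0,"ty":0,"tz":-3,"ax":0,"ay":0,"az":0,"jaw":0},{"tx":0,"ty":0,"tz":-3,"ax":0,"ay":0,"az":0,"jaw":0},{"tx":0,"ty":0,"tz":-2,"ax":0,"ay":0,"az":0,"jaw":0},{"tx":0,"ty":0,"tz":0,"ax":0,"ay":0,"az":0,"jaw":0}]'
python3 - <<'E'
from h import *
# plate frame from edges (top), scraper in hand, chips
im,W=cloud('top')
for t in ['plate','scraper','chip_a']:
    for m in masks_of('top',t)[:2]:
        P=W[m['pixels']]; P=P[~np.isnan(P[:,0])]
        if len(P)<5: continue
        if t=='plate': P=P[abs(P[:,2]-40)<5]
        print(t,round(m['score'],2),m['location'],len(P),np.median(P,0).round(1),rect(P))
im,W=cloud('scene'); cv2.imwrite('pics/s2.png',im[60:300,200:520,::-1])
for m in masks_of('scene','scraper')[:1]:
    P=W[m['pixels']]; P=P[~np.isnan(P[:,0])&(P[:,2]>60)]; 
    print('scr',len(P),P.min(0).round(),P.max(0).round()); 
    for a in range(0,130,6):pass
c=np.array([547,-87.5]); th=np.radians(85); Y=np.array([np.cos(th),np.sin(th)]); X=np.array([Y[1],-Y[0]])
p=c+4*X+65*Y; print('start',p.round(1)); q=c+4*X-118*Y; print('end',q.round(1))
go(p[0],p[1],130,-95,10)
E
```

```text
t: 5.82
ee_pos: [421.9, 305.1, 140.5]
orientation: [-2.571, 1.8, -0.002]
ft_force: [0.6, 0.2, -0.9]
width: 21.7
plate 0.89 [457.1, 225.1] 12591 [543.9 -85.9  40. ] (array([546.8, -86.7]), array([220.2, 160.3]), 85.1)
scraper 0.67 [170.3, 319.8] 1036 [391.8 289.7 130. ] (array([418.5, 309.7]), array([102.2, 103.5]), 68.4)
chip_a 0.45 [419.9, 226.3] 70 [530.  -82.4  46.7] (array([530.1, -82.8]), array([10.2, 20.4]), 10.7)
chip_a 0.4 [430.4, 202.2] 72 [569.2 -97.4  46.7] (array([568.8, -97.4]), array([20.4,  9.4]), 65.3)
scr 1686 [289. 266.  64.] [480. 543. 182.]
start [556.6 -23.1]
end [ 540.7 -205.4]
t 6.12 pos [420.4 304.1 137.7] yaw -69.98 tilt [-0.002 -0.001 -1.   ] F [ 0.7  0.5 -1.8] w 21.8 -> az 25.02 shift/row cm [ 3.141 -1.643  0.078]
```

View pics/s2.png

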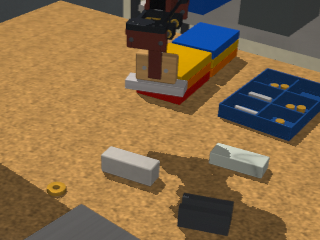

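The scraper hangs level in the jaws (crop pixel (157,75)), so I'll turn it to the plate's heading and carry it over.

```bash
python3 -m inch '[{"tx":0,"ty":0,"tz":0,"ax":0,"ay":0,"az":8.3,"jaw":0},{"tx":0,"ty":0,"tz":0,"ax":0,"ay":0,"az":8.3,"jaw":0},{"tx":0,"ty":0,"tz":0,"ax":0,"ay":0,"az":8.3,"jaw":0},{"tx":3.14,"ty":-1.64,"tz":0,"ax":0,"ay":0,"az":0,"jaw":0},{"tx":3.14,"ty":-1.64,"tz":0,"ax":0,"ay":0,"az":0,"jaw":0},{"tx":3.14,"ty":-1.64,"tz":0,"ax":0,"ay":0,"az":0,"jaw":0},{"tx":3.14,"ty":-1.64,"tz":0,"ax":0,"ay":0,"az":0,"jaw":0},{"tx":3.14,"ty":-1.64,"tz":0,"ax":0,"ay":0,"az":0,"jaw":0},{"tx":3.14,"ty":-1.64,"tz":0,"ax":0,"ay":0,"az":0,"jaw":0},{"tx":3.14,"ty":-1.64,"tz":0,"ax":0,"ay":0,"az":0,"jaw":0},{"tx":3.14,"ty":-1.64,"tz":0,"ax":0,"ay":0,"az":0,"jaw":0}]'
python3 -m inch '[{"tx":3.14,"ty":-1.64,"tz":0,"ax":0,"ay":0,"az":0,"jaw":0},{"tx":3.14,"ty":-1.64,"tz":0,"ax":0,"ay":0,"az":0,"jaw":0},{"tx":0,"ty":0,"tz":2,"ax":0,"ay":0,"az":0,"jaw":0},{"tx":0,"ty":0,"tz":2,"ax":0,"ay":0,"az":0,"jaw":0},{"tx":0,"ty":0,"tz":1.5,"ax":0,"ay":0,"az":0,"jaw":0},{"tx":0,"ty":0,"tz":0,"ax":0,"ay":0,"az":0,"jaw":0}]'
python3 -c "
from h import *
im,W=cloud('scene');cv2.imwrite('pics/s3.png',im[220:480,80:400,::-1])
go(556.6,-23.1,68.7,-95,1)"
```

```text
t: 7.5
ee_pos: [530.3, 41.9, 137.9]
orientation: [2.124, -2.313, -0.001]
ft_force: [0.4, 0.3, -1.9]
width: 22.1
t: 8.25
ee_pos: [556.6, -22.1, 82.2]
orientation: [2.123, -2.312, -0.004]
ft_force: [0.1, 0.6, -1.7]
width: 22.0
t 8.3 pos [557.3 -22.1  83.1] yaw -94.87 tilt [-0.001  0.    -1.   ] F [ 0.5  0.6 -1.7] w 21.9 -> az 0.13 shift/row cm [0.101 0.055 1.438]
```

View pics/s3.png

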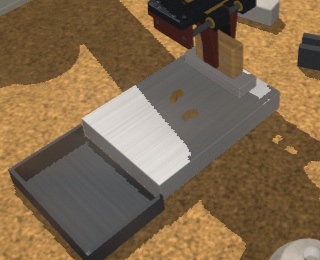

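The shoe hovers at the far end of the plate, around crop pixel (220,75), behind both chips at (176,95) and (190,115). I'll lower it gently.

```bash
python3 -m inch '[{"tx":0,"ty":0,"tz":0.6,"ax":0,"ay":0,"az":0,"jaw":0},{"tx":0,"ty":0,"tz":0.4,"ax":0,"ay":0,"az":0,"jaw":0},{"tx":0,"ty":0,"tz":0.2,"ax":0,"ay":0,"az":0,"jaw":0},{"tx":0,"ty":0,"tz":0.1,"ax":0,"ay":0,"az":0,"jaw":0},{"tx":0,"ty":0,"tz":0.05,"ax":0,"ay":0,"az":0,"jaw":0},{"tx":0,"ty":0,"tz":0,"ax":0,"ay":0,"az":0,"jaw":0}]'
```

```text
t: 9.05
ee_pos: [557.7, -22.3, 70.2]
orientation: [-2.125, 2.314, -0.0]
ft_force: [-0.5, 0.0, -0.7]
width: 22.1
```

```bash
python3 -m inch '[{"tx":0,"ty":0,"tz":0.1,"ax":0,"ay":0,"az":0,"jaw":0},{"tx":0,"ty":0,"tz":0.05,"ax":0,"ay":0,"az":0,"jaw":0},{"tx":0,"ty":0,"tz":0,"ax":0,"ay":0,"az":0,"jaw":0}]'
```

```text
t: 9.43
ee_pos: [557.6, -22.3, 68.7]
orientation: [-2.125, 2.314, 0.0]
ft_force: [-0.3, -0.5, -1.4]
width: 22.2
```

```bash
python3 -m inch '[{"tx":0,"ty":0,"tz":0.1,"ax":0,"ay":0,"az":0,"jaw":0},{"tx":0,"ty":0,"tz":0,"ax":0,"ay":0,"az":0,"jaw":0}]'; python3 -c "
from h import *
for i in range(2): go(540.7,-205.4,68,-95,12); viewer.get_image('top')"
```

```text
t: 9.68
ee_pos: [557.7, -22.3, 68.7]
orientation: [-2.125, 2.314, -0.0]
ft_force: [-4.2, 0.7, 9.7]
width: 21.7
t 9.68 pos [557.7 -22.3  68.7] yaw -94.88 tilt [ 0. -0. -1.] F [-4.2  0.7  9.7] w 21.7 -> az 0.12 shift/row cm [1.532 0.008 0.006]
t 9.72 pos [557.7 -22.3  68.6] yaw -94.88 tilt [ 0. -0. -1.] F [-3.8 -0.   9. ] w 22.0 -> az 0.12 shift/row cm [1.532 0.008 0.005]
```

Contact is firm at about 10 N, so I'll start the wipe.

```bash
python3 -m inch '[{"tx":0.4,"ty":0,"tz":0,"ax":0,"ay":0,"az":0.1,"jaw":0},{"tx":0.8,"ty":0,"tz":0,"ax":0,"ay":0,"az":0,"jaw":0},{"tx":0.8,"ty":0,"tz":0,"ax":0,"ay":0,"az":0,"jaw":0},{"tx":0.8,"ty":0,"tz":0,"ax":0,"ay":0,"az":0,"jaw":0},{"tx":0.8,"ty":0,"tz":0,"ax":0,"ay":0,"az":0,"jaw":0},{"tx":0.8,"ty":0,"tz":0,"ax":0,"ay":0,"az":0,"jaw":0},{"tx":0.8,"ty":0,"tz":0,"ax":0,"ay":0,"az":0,"jaw":0},{"tx":0.8,"ty":0,"tz":0,"ax":0,"ay":0,"az":0,"jaw":0},{"tx":0.8,"ty":0,"tz":0,"ax":0,"ay":0,"az":0,"jaw":0},{"tx":0.8,"ty":0,"tz":0,"ax":0,"ay":0,"az":0,"jaw":0},{"tx":0.8,"ty":0,"tz":0,"ax":0,"ay":0,"az":0,"jaw":0},{"tx":0.8,"ty":0,"tz":0,"ax":0,"ay":0,"az":0,"jaw":0}]'
python3 -c "
from h import *
im,W=cloud('scene');cv2.imwrite('pics/s4.png',im[220:480,80:400,::-1])
go(540.7,-205.4,68,-95,12)"
```

```text
t: 11.28
ee_pos: [550.7, -113.8, 68.7]
orientation: [-2.121, 2.315, -0.002]
ft_force: [0.6, 3.1, 6.8]
width: 22.2
t 11.32 pos [ 550.6 -114.6   68.6] yaw -95.03 tilt [ 0.002  0.    -1.   ] F [-0.   1.8  5.7] w 21.9 -> az -0.03 shift/row cm [0.761 0.016 0.005]
```

View pics/s4.png

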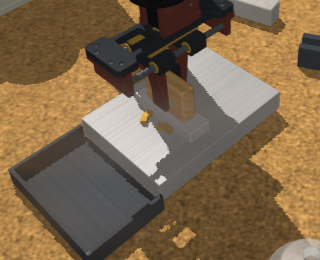

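Both chips ride ahead of the shoe, at crop pixels (145,117) and (165,128). I'll finish the wipe past the edge.

```bash
python3 -m inch '[{"tx":0.8,"ty":0.01,"tz":0,"ax":0,"ay":0,"az":0,"jaw":0},{"tx":0.8,"ty":0.01,"tz":0,"ax":0,"ay":0,"az":0,"jaw":0},{"tx":0.8,"ty":0,"tz":0,"ax":0,"ay":0,"az":0,"jaw":0},{"tx":0.8,"ty":0,"tz":0,"ax":0,"ay":0,"az":0,"jaw":0},{"tx":0.8,"ty":0,"tz":0,"ax":0,"ay":0,"az":0,"jaw":0},{"tx":0.8,"ty":0,"tz":0,"ax":0,"ay":0,"az":0,"jaw":0},{"tx":0.8,"ty":0,"tz":0,"ax":0,"ay":0,"az":0,"jaw":0},{"tx":0.8,"ty":0,"tz":0,"ax":0,"ay":0,"az":0,"jaw":0},{"tx":0.8,"ty":0,"tz":0,"ax":0,"ay":0,"az":0,"jaw":0},{"tx":0.8,"ty":0,"tz":0,"ax":0,"ay":0,"az":0,"jaw":0},{"tx":0.8,"ty":0,"tz":0,"ax":0,"ay":0,"az":0,"jaw":0},{"tx":0.4,"ty":0,"tz":0,"ax":0,"ay":0,"az":0,"jaw":0}]'
python3 -c "
from h import *
im,W=cloud('scene');cv2.imwrite('pics/s5.png',cv2.resize(im[220:480,60:380,::-1],None,fx=2,fy=2))
go(540.7,-205.4,68,-95,1)
for m in masks_of('scene','chip_a')[:4]:
  P=W[m['pixels']]; print(m['score'],m['location'],np.nanmedian(P,0).round(1))"
```

```text
t: 12.82
ee_pos: [542.2, -205.5, 68.6]
orientation: [-2.121, 2.316, -0.001]
ft_force: [-0.2, 4.0, 6.8]
width: 22.0
t 12.88 pos [ 542.2 -205.9   68.6] yaw -95.03 tilt [ 0.002  0.    -1.   ] F [-0.3  2.6  6.8] w 21.7 -> az -0.03 shift/row cm [-0.038  0.155  0.064]
0.57 [200.3, 403.6] [ 563.7 -219.9   14.1]
```

View pics/s5.png

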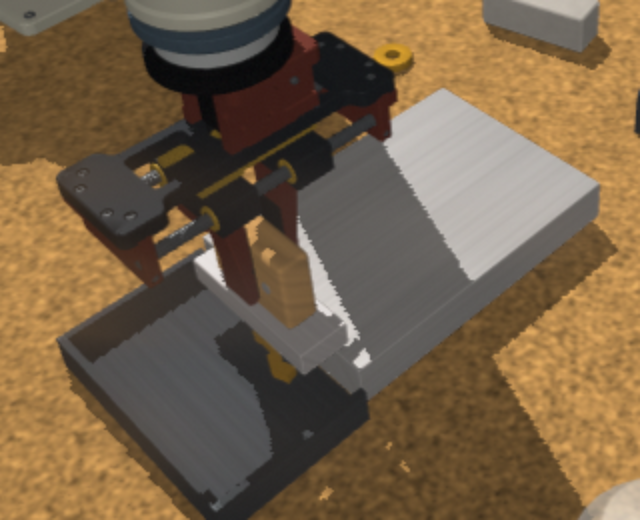

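```bash
python3 -m inch '[{"tx":0,"ty":0,"tz":-1,"ax":0,"ay":0,"az":0,"jaw":0},{"tx":0,"ty":0,"tz":-2.5,"ax":0,"ay":0,"az":0,"jaw":0},{"tx":0,"ty":0,"tz":-3.5,"ax":0,"ay":0,"az":0,"jaw":0},{"tx":-4,"ty":0,"tz":0,"ax":0,"ay":0,"az":0,"jaw":0},{"tx":-4,"ty":0,"tz":0,"ax":0,"ay":0,"az":0,"jaw":0},{"tx":-4,"ty":0,"tz":0,"ax":0,"ay":0,"az":0,"jaw":0},{"tx":-4,"ty":0,"tz":0,"ax":0,"ay":0,"az":0,"jaw":0},{"tx":-4,"ty":0,"tz":0,"ax":0,"ay":0,"az":0,"jaw":0},{"tx":-4,"ty":0,"tz":0,"ax":0,"ay":0,"az":0,"jaw":0},{"tx":0,"ty":0,"tz":0,"ax":0,"ay":0,"az":0,"jaw":0}]'
python3 -c "
from h import *
im,W=cloud('scene');cv2.imwrite('pics/s6.png',cv2.resize(im[220:480,60:380,::-1],None,fx=2,fy=2))
for cam in ['scene','top']:
 if cam=='top': im,W=cloud('top')
 for m in masks_of(cam,'chip_a')[:4]:
  P=W[m['pixels']]; print(cam,m['score'],m['location'],np.nanmedian(P,0).round(1))
go(420.5,304.5,140,-70,10)"
```

```text
t: 14.18
ee_pos: [562.4, 35.7, 138.1]
orientation: [-2.126, 2.312, -0.0]
ft_force: [0.1, 0.2, -1.5]
width: 22.2
t 14.38 pos [562.2  32.7 137.8] yaw -95.02 tilt [-0. -0. -1.] F [ 1.3 -0.2 -2. ] w 21.9 -> az -25.02 shift/row cm [-3.039  0.401 -0.023]
```

View pics/s6.png

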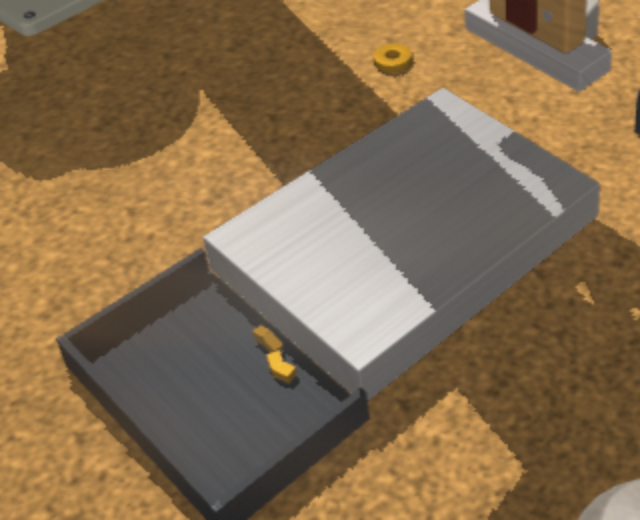

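The plate is empty, and both chips lie in the trough at crop pixels (268,338) and (281,367). The network missed them this time, but the picture is clear. The scraper goes back to its old spot.

```bash
python3 -m inch '[{"tx":0,"ty":0,"tz":0,"ax":0,"ay":0,"az":-8.3,"jaw":0},{"tx":0,"ty":0,"tz":0,"ax":0,"ay":0,"az":-8.3,"jaw":0},{"tx":0,"ty":0,"tz":0,"ax":0,"ay":0,"az":-8.4,"jaw":0},{"tx":-3.8,"ty":0.5,"tz":0,"ax":0,"ay":0,"az":0,"jaw":0},{"tx":-3.8,"ty":0.5,"tz":0,"ax":0,"ay":0,"az":0,"jaw":0},{"tx":-3.8,"ty":0.5,"tz":0,"ax":0,"ay":0,"az":0,"jaw":0},{"tx":-3.8,"ty":0.5,"tz":0,"ax":0,"ay":0,"az":0,"jaw":0},{"tx":-3.8,"ty":0.5,"tz":0,"ax":0,"ay":0,"az":0,"jaw":0},{"tx":-3.8,"ty":0.5,"tz":0,"ax":0,"ay":0,"az":0,"jaw":0},{"tx":-3.8,"ty":0.5,"tz":0,"ax":0,"ay":0,"az":0,"jaw":0},{"tx":-3.8,"ty":0.5,"tz":0,"ax":0,"ay":0,"az":0,"jaw":0},{"tx":0,"ty":0,"tz":0,"ax":0,"ay":0,"az":0,"jaw":0}]'
python3 -c "
from h import *
viewer.get_image('top')
go(420.5,304.5,29,-70,1)"
```

```text
t: 15.88
ee_pos: [420.3, 306.2, 137.8]
orientation: [-2.575, 1.799, -0.0]
ft_force: [0.9, -0.7, -2.1]
width: 21.8
t 15.93 pos [420.7 305.3 137.7] yaw -69.93 tilt [ 0. -0. -1.] F [ 0.1 -0.8 -2. ] w 21.8 -> az 0.07 shift/row cm [ 0.06   0.048 10.872]
```

```bash
python3 -m inch '[{"tx":0,"ty":0,"tz":2,"ax":0,"ay":0,"az":0,"jaw":0},{"tx":0,"ty":0,"tz":3,"ax":0,"ay":0,"az":0,"jaw":0},{"tx":0,"ty":0,"tz":2.5,"ax":0,"ay":0,"az":0,"jaw":0},{"tx":0,"ty":0,"tz":1.5,"ax":0,"ay":0,"az":0,"jaw":0},{"tx":0,"ty":0,"tz":1,"ax":0,"ay":0,"az":0,"jaw":0},{"tx":0,"ty":0,"tz":0.5,"ax":0,"ay":0,"az":0,"jaw":0},{"tx":0,"ty":0,"tz":0.3,"ax":0,"ay":0,"az":0,"jaw":0},{"tx":0,"ty":0,"tz":0,"ax":0,"ay":0,"az":0,"jaw":0}]'
```

```text
t: 16.92
ee_pos: [420.9, 305.7, 30.0]
orientation: [-2.573, 1.801, -0.0]
ft_force: [0.9, -0.9, -0.4]
width: 22.3
```

```bash
python3 -m inch '[{"tx":0,"ty":0,"tz":0.1,"ax":0,"ay":0,"az":0,"jaw":0},{"tx":0,"ty":0,"tz":0.05,"ax":0,"ay":0,"az":0,"jaw":0},{"tx":0,"ty":0,"tz":0,"ax":0,"ay":0,"az":0,"jaw":0}]'
```

```text
t: 17.3
ee_pos: [420.8, 305.6, 28.6]
orientation: [-2.573, 1.801, -0.0]
ft_force: [-1.4, -0.2, 4.8]
width: 21.8
```

```bash
python3 -m inch '[{"tx":0,"ty":0,"tz":0,"ax":0,"ay":0,"az":0,"jaw":1},{"tx":0,"ty":0,"tz":0,"ax":0,"ay":0,"az":0,"jaw":1},{"tx":0,"ty":0,"tz":0,"ax":0,"ay":0,"az":0,"jaw":1},{"tx":0,"ty":0,"tz":0,"ax":0,"ay":0,"az":0,"jaw":1},{"tx":0,"ty":0,"tz":0,"ax":0,"ay":0,"az":0,"jaw":1},{"tx":0,"ty":0,"tz":0,"ax":0,"ay":0,"az":0,"jaw":1},{"tx":0,"ty":0,"tz":0,"ax":0,"ay":0,"az":0,"jaw":1},{"tx":0,"ty":0,"tz":0,"ax":0,"ay":0,"az":0,"jaw":1}]'
```

```text
t: 18.3
ee_pos: [420.7, 305.4, 28.2]
orientation: [2.574, -1.802, -0.0]
ft_force: [0.2, 0.4, -0.7]
width: 87.7
```

```bash
python3 -m inch '[{"tx":0,"ty":0,"tz":-1,"ax":0,"ay":0,"az":0,"jaw":1},{"tx":0,"ty":0,"tz":-3,"ax":0,"ay":0,"az":0,"jaw":1},{"tx":0,"ty":0,"tz":-4,"ax":0,"ay":0,"az":0,"jaw":1},{"tx":0,"ty":0,"tz":-4,"ax":0,"ay":0,"az":0,"jaw":1},{"tx":0,"ty":0,"tz":-3,"ax":0,"ay":0,"az":0,"jaw":1},{"tx":0,"ty":0,"tz":0,"ax":0,"ay":0,"az":0,"jaw":1},{"tx":0,"ty":0,"tz":0,"ax":0,"ay":0,"az":0,"jaw":1}]'
python3 -c "
from h import *
im,W=cloud('scene');cv2.imwrite('pics/s7.png',im[:,:,::-1])
for t in ['scraper','chip_a']:
 for m in masks_of('scene',t)[:3]:
  P=W[m['pixels']]; P=P[~np.isnan(P[:,0])];print(t,m['score'],m['location'],np.median(P,0).round(1),np.percentile(P[:,2],[2,98]).round(1))"
```

```text
t: 19.18
ee_pos: [420.2, 305.2, 177.9]
orientation: [2.573, -1.801, -0.0]
ft_force: [-0.5, 0.2, 0.4]
width: 88.2
scraper 0.97 [358.3, 188.2] [429.2 296.2  29.3] [-1.1 69.4]
chip_a 0.44 [199.6, 403.1] [ 562.  -219.9   13.9] [ 7.3 16.6]
```

View pics/s7.png

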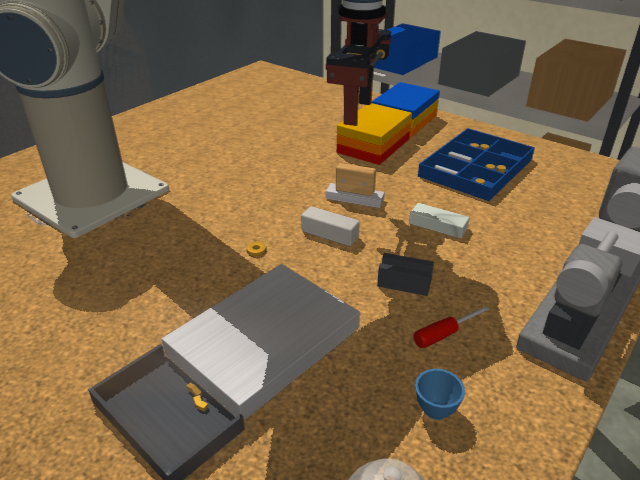

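The scraper stands upright on the bench at pixel (356,187), with the gripper clear above it. Both chips are in the trough at (193,389) and (201,403), and the plate is empty.

```bash
python3 -c "
from workcell import ctrl
print(ctrl.close_job())"
```

```text
the job is handed in; nothing more can be done
None
```

The plate is clear and the job is handed in: both chips are in the trough, and the scraper is back on the bench with the gripper off it. I set the shoe down behind both chips with about 10 N and wiped them over the -y edge. Then I stood the scraper back at its original spot, shoe down, let go and backed off about 150 mm. The arm's clock read about 19 s of the 51 s allowed.

**Last checks:**
- **Picture:** it shows the plate empty, both chips on the trough floor, and the scraper upright and clear of the plate and trough.
- **Scraper:** its measured height runs from about 0 to 70 mm, as it should when standing.
- **Forces:** readings between moves stayed at about 10 N or less. I did not read the force during the moves.
- **Disagreement:** the chip detector reported only one chip in the trough (z about 14 mm). In the check just before that, it found none. The two chips lie close together, and I could tell them apart in the pictures.

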